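Turn the bit carousel to its empty pocket and load the thumb-hole drill bit

ROBOT

A 7-joint arm with a two-finger parallel gripper is mounted at the origin on the work surface. World frame = base frame: x ahead of the robot, y to its left, z up, the work surface at z = 0. Lengths are in mm, angles in rad, forces in N, time in s.
With the tool pointing down it reaches from about 425 to 950 mm from the base axis. Payload 16.7 kg.
Tool frame: the origin (TCP) lies midway between the tips of the shut fingers; the grasp point (between the pads) lies 19 mm behind it; z points along the fingers, x is the direction in which the jaws open and shut, and the axes are right-handed (so a half turn about z gives the same grasp; the last joint's range is limited). The gripper opens to 94 mm and grips with 3 to 60 N. Pads are 16 mm wide; open, the fingers measure 119 mm over their backs; the gripper's body (75 mm by 177 mm) begins 78 mm behind the grasp point.
Start: joints at [1.103, 0.426, 0.074, 1.606, -0.034, 1.111, -0.067], TCP at [211.532, -640.959, 205.467] pointing down, gripper open.
Joint ranges: [-2.85, 2.85], [-0.5, 2.14], [-1.23, 1.37], [0.21, 2.46], [-1.02, 4.16], [0.16, 2.05], [-2.73, 2.73]. Speed limits (rad/s): [1.89, 1.89, 2.39, 2.39, 3.01, 3.01, 3.01].

INTERFACE

Orientations are given as a 3x3 rotation matrix whose columns are the frame's x, y, z axes.
In Python, from cell import move_pose, line_to, move_j, command_gripper, wait, ik, get_state, camera, Unreachable, sign_off, spot_in, trace gives the robot as it stands. Calls block until the motion is done:
- move_pose(position, orientation): joint-space move of the TCP to a pose.
- line_to(position, ori=None, max_speed=150, max_force=None): straight line of the TCP; ori=None keeps the orientation; max_speed is the mean speed in mm/s. With max_force (N) it stops when the force on the tool has changed by that much, and returns True; else False.
- move_j(angles): joint-space move.
- command_gripper(opening, grasp_force=None): finger opening in mm; grasp_force is the grip in N (None keeps the last); returns when the fingers have stopped.
- wait(seconds).
- ik(position, orientation): joint angles nearest the present ones, or None.
- get_state(): the state.
- camera(name): name is "scene" or "side" or "wrist"; returns a dict with "img" (480x640x3 uint8, red, green, blue), "camera_matrix" (3x3 intrinsics, pixels), "k1" (the pictures are not rectified: a ray, as slopes to the right and down, at radius r is drawn at 1 + k1 r^2 times it, then the intrinsics apply), "extrinsics" (4x4, takes a point from world to camera coordinates). Camera axes: x right, y down, z forward; pixel columns grow to the right and rows downward; lengths in mm; the calibration is good to about 2 mm. A picture is of the moment at which its call begins. There is no depth.
A pose or a line that the arm cannot do raises Unreachable and nothing moves.
- sign_off(): hands the job in, once; it reports no verdict.
Trained networks look in a picture, given as the dict that the camera call returned (one of the last four; its "shot" number tells which), for a name from the list of things; names that differ only in an ending like _2 or _b are one class to them, and where a whole thing is asked for, a point or a joint stands for the part that bears it (a point fixed in the world has none). Each returns a list of dicts, best first, with "score" (0 to 1); they miss things now and then, are a little off and sometimes report something else, mostly with a low value. They report only what shows in the picture. A call takes as long as a camera call. They do not tell look-alikes from the thing itself.
- spot_in(picture, thing): "rect" ([left, top, right, bottom] as shares, 0 to 1, of the picture: columns of its width, rows of its height, round what is visible of it).
- trace(picture, thing): "region" (480x640 bool, what is visible of it) and "rect" ([left, top, right, bottom] as shares, 0 to 1, of the picture: columns of its width, rows of its height, round what is visible of it).
The state is a dict: "t": time; "joint_positions": joint angles; "qvel": joint speeds; "effort": joint torques, N m; "position": TCP position; "eef_rot": TCP orientation; "ft_force": force on the tool from outside, world axes, zero at the start; "moment": the same for the moment, N m; "gripper_width": finger opening in mm.
Only numpy, scipy, OpenCV 4.12 (cv2) and the standard library are available. Lean on these libraries where they do the work, as an engineer would, in place of code of your own. Each camera call takes 0.05 s, during which the arm holds its last target.

TASK

Turn the drill-bit carousel until its one empty pocket stands squarely in the opening of the wire guard. Then pick up the loose drill bit with the square collar, lower it flat into that pocket (do not drop it from above) and let go, leaving the pocket in the opening. Do not disturb the grey sleeve standing near it.

Things in the scene. Friction and masses are not known exactly. Their poses are not given: they have to be found in the camera images.
- carousel (a joint): Angle (rad) of the carousel disc, growing anticlockwise seen from above; 0 = the empty pocket stands exactly in the guard's opening. It starts at 1.0 to 2.8, so turn it clockwise to 0 (no stop within a whole turn of 0, no detents). It stays where it is left: dry friction about 0.12 N m. The black disc is 312 mm across, its top 30 mm above the bench, with four pockets at 90 degrees.
- stand: Fixed dark round base of 344 mm under the disc; origin on the axis at bench height. It carries a fixed guard of steel wires, 78 to 86 mm above the bench with 27 mm gaps, over all but one sector of about 100 degrees: the opening, at the origin's -x side, roughly towards the robot. Five guard posts stand 165 mm from the axis.
- knob (a point): Point to grip on the plain metal bar grip on the carousel's axis, 108 mm above the bench; it turns with the disc. The bar is 64 mm long along this point's x axis (which points from the empty pocket to the axis), 20 mm wide, with flat sides from 80 to 126 mm above the bench. Below it is a grey hub of 60 mm diameter, its top 80 mm above the bench. The innermost guard wire has 60 mm radius.
- pocket (a point): Centre of the floor of the empty pocket, 30 mm above the bench, 100 mm from the axis; turns with the disc. z up, x to the carousel's axis, y along the pocket's length. Each pocket is inside 70 mm (x) by 120 mm (y), with walls 11 mm high, 3 mm thick. The other three pockets already hold a bit like the loose one, fixed to the disc.
- gate (a point): Fixed point in the middle of the guard's opening, 30 mm above the bench and 100 mm from the carousel's axis: the empty pocket's centre belongs here. x points to the carousel's axis, y across the opening, z up.
- bit_center (a point): Centre of the loose drill bit's collar, 20 mm above what the bit lies on. The bit is 100 mm long along this point's x axis: in the middle an aluminium collar, a cube of 40 mm, on whose flat side it lies; at +x a 30 mm dark fluted cutter of 32 mm diameter; at -x a 30 mm round shank of 24 mm diameter. Mass about 0.4 kg. It may lie either way round in the pocket.
- sleeve: Bystander: grey plastic tube, 48 mm outside diameter, 65 mm tall, standing on the bench near the bit; origin in the middle of its underside.
Not all that is in view belongs to the job. What is shaped like the part that bears bit_center but pink is not meant.

How it is judged (in metres and radians):
On the way, in this order (a step that is already met when the one before it is completed fails the run):
1. the empty pocket is turned into the guard's opening (within 15 mm of its middle) and at rest (horizontal distance between pocket and gate below 0.015 m and velocity of joint carousel between -0.05 and 0.05 rad/s), for 0.3 s.
2. the bit is lowered into the pocket while held by the fingers (collar within 15 mm of resting height) (horizontal distance between bit_center and pocket below 0.03 m and z of bit_center in the frame of pocket below 0.035 m and contact force between the fingers and bit above 0.5 N), for 0.05 s.
At the end, for the whole second after the job is handed in: The empty pocket's centre is within 15 mm of the middle of the guard's opening; the bit lies flat on that pocket's floor (collar centre within 18 mm of the pocket's centre along each side, 14 to 24 mm above its floor, long axis level within 0.1 rad), released; bit and carousel at rest (all of step 1 and x of bit_center in the frame of pocket between -0.018 and 0.018 m and y of bit_center in the frame of pocket between -0.018 and 0.018 m and z of bit_center in the frame of pocket between 0.014 and 0.024 m and angle between bit_center's own x axis and vertical between 1.47 and 1.67 rad and linear speed of bit below 0.02 m/s); the robot touches nothing.
It fails at once if the grey sleeve is moved by more than 40 mm (distance of sleeve from where it was at the start of the episode above 0.04 m).
It also fails if it takes over 72 s, if anything falls off the work surface, if the arm or the gripper's body presses on something with over 40 N, if the wrist force passes 120 N, or if a joint passes its speed limit or range.

## Working session

There is one attempt and no reset: what is moved stays moved. The work goes in short steps, each a Python script; the robot and the scene stay as the last script left them, time stands still between calls to the robot, and variables do not carry over. Pictures are saved under pics/ and viewed, and the job is handed in when it is done.

```bash
ls; mkdir -p pics; python3 - <<'E'
from cell import *
import cv2
for n in ["scene","side","wrist"]:
    p=camera(n); cv2.imwrite(f"pics/a_{n}.png",p["img"][:,:,::-1])
    print(n,p["camera_matrix"].tolist(),p["k1"],p["extrinsics"].round(3).tolist())
print(get_state())
E
```

```text
pics
scene [[562.1013897236061, 0.0, 312.74915841072567], [0.0, 562.1013897236061, 235.6713484865471], [0.0, 0.0, 1.0]] -0.18224002336647843 [[-0.859, 0.512, 0.019, 462.587], [0.31, 0.548, -0.777, -64.547], [-0.408, -0.661, -0.629, 1182.57], [0.0, 0.0, 0.0, 1.0]]
side [[567.9730461208966, 0.0, 316.4275715792128], [0.0, 567.9730461208966, 240.57757591822084], [0.0, 0.0, 1.0]] -0.1534621760284934 [[-0.982, -0.186, 0.021, 457.328], [-0.127, 0.575, -0.808, 201.699], [0.138, -0.797, -0.588, 910.286], [0.0, 0.0, 0.0, 1.0]]
wrist [[335.19600692170127, 0.0, 320.703259565441], [0.0, 335.19600692170127, 235.40751545386115], [0.0, 0.0, 1.0]] -0.05815481411140227 [[0.313, -0.95, -0.002, -672.925], [-0.915, -0.302, 0.266, -27.516], [-0.254, -0.082, -0.964, 392.263], [0.0, 0.0, 0.0, 1.0]]
{'t': 0.15, 'joint_positions': array([ 1.10248197,  0.42655272,  0.07385583,  1.60646596, -0.03410538,
        1.11081208, -0.06713513]), 'qvel': array([ 0.00124409, -0.00329908, -0.0001325 , -0.00331681,  0.00133804,
       -0.00078861,  0.00209066]), 'effort': array([ 6.40010563e-03, -9.36274981e+01,  3.67076777e+00, -4.54421568e+01,
       -4.85902105e-02,  1.80047471e-02,  5.62873925e-05]), 'position': array([ 211.44173039, -640.66045087,  204.9576042 ]), 'eef_rot': array([[ 3.13374838e-01, -9.49629445e-01, -3.58595260e-04],
       [-9.49629009e-01, -3.13375038e-01,  9.11227872e-04],
       [-9.77703622e-04,  5.49765751e-05, -9.99999521e-01]]), 'ft_force': array([-0.01734317,  0.26370582,  0.33358836]), 'moment': array([ 0.02814154, -0.06059803,  0.01955495]), 'gripper_width': 93.94176778089943}
```

View pics/a_scene.png

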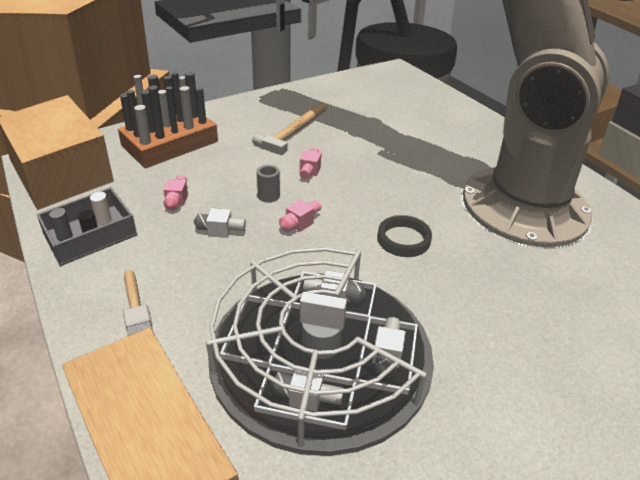

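View pics/a_side.png

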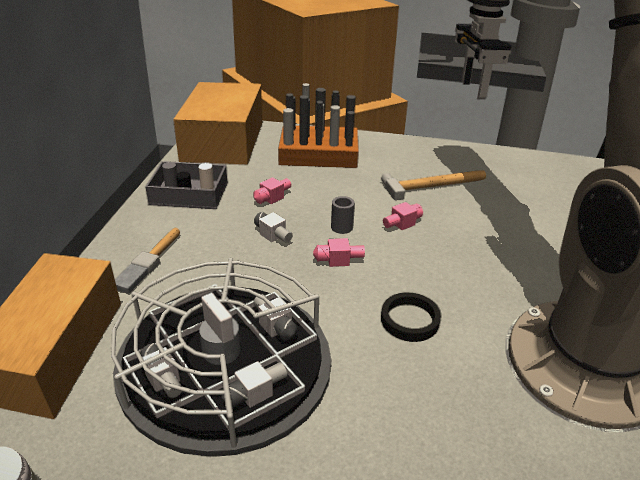

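View pics/a_wrist.png

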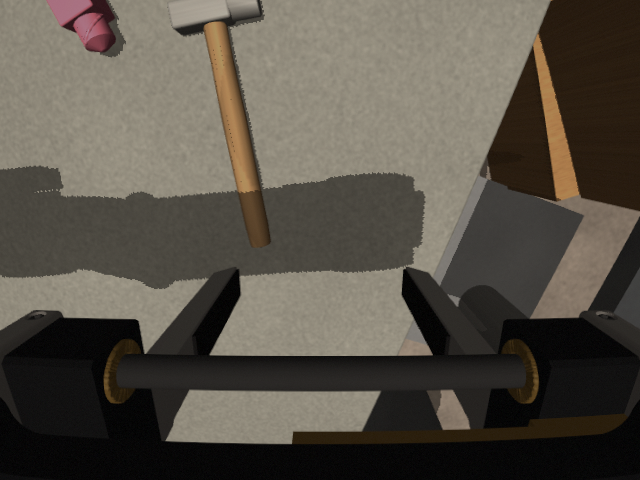

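```bash
cat > h.py <<'E'
import numpy as np, cv2
from cell import *
def proj(p,X):
    X=np.atleast_2d(X).astype(float); E=np.array(p["extrinsics"]);K=np.array(p["camera_matrix"])
    c=X@E[:3,:3].T+E[:3,3]
    return cv2.projectPoints(c.reshape(-1,1,3),np.zeros(3),np.zeros(3),K,np.array([p["k1"],0,0,0,0.]))[0].reshape(-1,2)
def ray(p,uv):
    E=np.array(p["extrinsics"]);K=np.array(p["camera_matrix"])
    n=cv2.undistortPoints(np.array(uv,float).reshape(-1,1,2),K,np.array([p["k1"],0,0,0,0.])).reshape(-1,2)
    d=np.c_[n,np.ones(len(n))]@E[:3,:3]
    return -E[:3,:3].T@E[:3,3],d
def onz(p,uv,z):
    o,d=ray(p,uv); return o+d*((z-o[2])/d[:,2])[:,None]
def save(name,img): cv2.imwrite("pics/"+name,img[:,:,::-1])
E
python3 - <<'E'
from h import *
import pickle
P={}
for n in ["scene","side"]:
    P[n]=camera(n)
    for th in ["stand","carousel","knob","bit_center","sleeve"]:
        for r in trace(P[n],th):
            R=r["region"]; ys,xs=np.nonzero(R)
            print(n,th,round(r["score"],2),(np.array(r["rect"])*[640,480,640,480]).round(),R.sum(),(round(xs.mean(),1),round(ys.mean(),1)),onz(P[n],[[xs.mean(),ys.mean()]],20).round(0))
            P[n+th]=P.get(n+th,[])+[r]
pickle.dump(P,open("P.pkl","wb"))
im=P["scene"]["img"]; save("b_sc.png",cv2.resize(im[235:445,200:440],None,fx=2.8,fy=2.8,interpolation=2))
im=P["side"]["img"]; save("b_si.png",cv2.resize(im[250:450,105:340],None,fx=2.9,fy=2.9,interpolation=2))
im=P["side"]["img"]; save("b_bit.png",cv2.resize(im[160:280,220:440],None,fx=3,fy=3,interpolation=2))
E
```

```text
scene stand 0.65 [205. 250. 433. 453.] 34345 (np.float64(318.3), np.float64(359.4)) [[611. 137.  20.]]
scene carousel 0.98 [217. 271. 424. 436.] 21414 (np.float64(323.2), np.float64(354.6)) [[600. 133.  20.]]
scene knob 0.91 [219. 270. 427. 441.] 20927 (np.float64(323.9), np.float64(354.9)) [[599. 134.  20.]]
scene bit_center 0.89 [197. 211. 242. 239.] 973 (np.float64(218.6), np.float64(222.4)) [[ 606. -244.   20.]]
scene bit_center 0.84 [162. 176. 190. 211.] 710 (np.float64(175.2), np.float64(192.4)) [[ 645. -383.   20.]]
scene bit_center 0.64 [297. 149. 320. 182.] 582 (np.float64(309.2), np.float64(163.1)) [[ 343. -345.   20.]]
scene bit_center 0.58 [281. 200. 321. 233.] 967 (np.float64(299.0), np.float64(215.4)) [[ 460. -186.   20.]]
scene bit_center 0.36 [208. 252. 438. 457.] 33990 (np.float64(318.8), np.float64(359.7)) [[611. 138.  20.]]
scene sleeve 0.58 [258. 166. 281. 202.] 808 (np.float64(267.7), np.float64(182.5)) [[ 460. -320.   20.]]
side stand 0.95 [107. 258. 331. 456.] 31137 (np.float64(221.0), np.float64(365.2)) [[589. 142.  20.]]
side carousel 0.82 [123. 284. 319. 440.] 20553 (np.float64(225.9), np.float64(363.5)) [[583. 137.  20.]]
side carousel 0.5 [254. 213. 292. 241.] 724 (np.float64(272.2), np.float64(226.8)) [[ 604. -239.   20.]]
side knob 0.92 [124. 290. 321. 441.] 19841 (np.float64(226.7), np.float64(363.7)) [[581. 137.  20.]]
side bit_center 0.97 [256. 180. 288. 204.] 731 (np.float64(271.6), np.float64(190.1)) [[ 642. -381.   20.]]
side bit_center 0.82 [252. 214. 295. 242.] 787 (np.float64(272.5), np.float64(226.7)) [[ 604. -240.   20.]]
side bit_center 0.8 [379. 204. 423. 232.] 769 (np.float64(403.2), np.float64(215.6)) [[ 341. -341.   20.]]
side bit_center 0.72 [310. 239. 363. 267.] 973 (np.float64(338.0), np.float64(251.8)) [[ 458. -184.   20.]]
side sleeve 0.92 [327. 198. 354. 235.] 815 (np.float64(342.1), np.float64(214.6)) [[ 470. -316.   20.]]
```

View pics/b_sc.png

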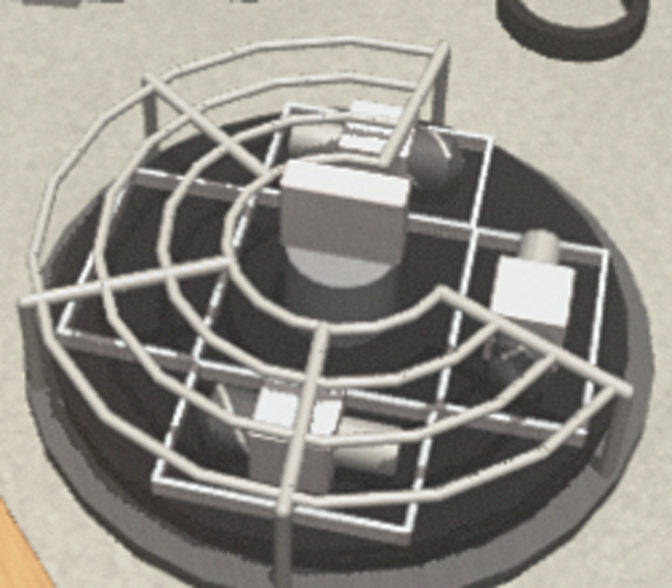

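View pics/b_si.png

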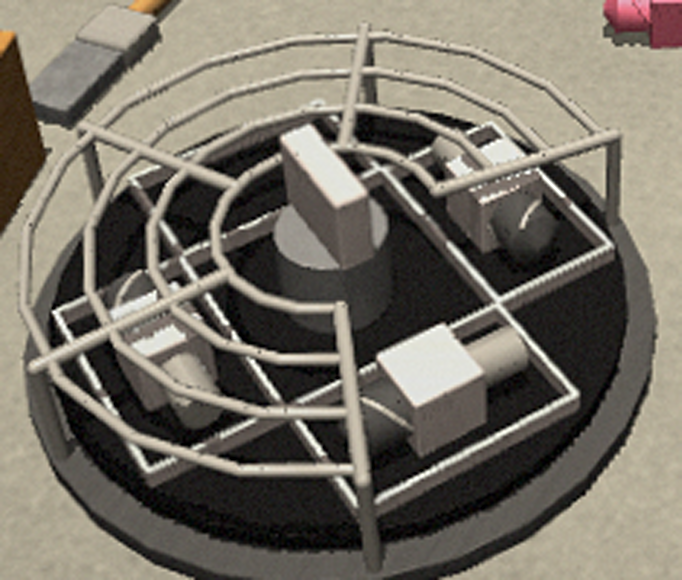

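View pics/b_bit.png

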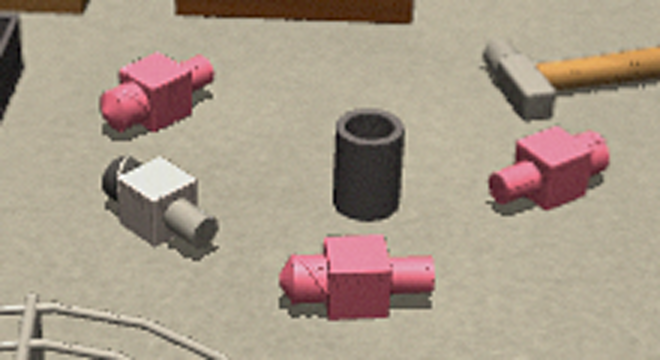

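```bash
cat > fit.py <<'E'
from h import *
import pickle
from scipy.optimize import least_squares
P=pickle.load(open("P.pkl","rb"))
sc=np.array([(285,105),(492,140),(607,250),(585,437),(410,537),(155,487),(60,330),(130,172)])/2.8+[200,235]
scp=np.array([(445,48),(148,80),(26,300),(285,508),(628,390)])/2.8+[200,235]
sip=np.array([(617,135),(365,28),(85,128),(36,368),(362,480)])/2.9+[105,250]
sic=np.array([(500,125),(612,248),(578,395),(370,508),(148,472),(55,313)])/2.9+[105,250]
for n,c,pp in (("scene",sc,scp),("side",sic,sip)):
    print(n,onz(P[n],c,41).round(0)[:,:2].tolist()); print(onz(P[n],pp,84).round(0)[:,:2].tolist())
def circ(q):
    f=lambda v:np.hypot(*(q[:,:2]-v[:2]).T)-v[2]
    return least_squares(f,[600,130,150]).x
for n,c,pp in (("scene",sc,scp),("side",sic,sip)):
    a=onz(P[n],c,41);b=onz(P[n],pp,84); ca=circ(a);cb=circ(b)
    print(n,ca.round(1),cb.round(1))
    print(np.degrees(np.arctan2(a[:,1]-ca[1],a[:,0]-ca[0])).round(1),np.degrees(np.arctan2(b[:,1]-cb[1],b[:,0]-cb[0])).round(1))
E
python3 fit.py
```

```text
scene [[549.0, -21.0], [458.0, 66.0], [453.0, 170.0], [541.0, 262.0], [647.0, 266.0], [737.0, 182.0], [737.0, 71.0], [654.0, -16.0]]
[[466.0, 23.0], [630.0, -38.0], [755.0, 79.0], [703.0, 246.0], [531.0, 273.0]]
side [[538.0, -18.0], [454.0, 68.0], [452.0, 172.0], [533.0, 259.0], [643.0, 263.0], [731.0, 179.0]]
[[461.0, 24.0], [625.0, -38.0], [750.0, 83.0], [700.0, 248.0], [529.0, 274.0]]
scene [596.9 123.1 150.7] [596.3 122.5 163.9]
[-108.5 -157.7  162.   111.8   70.7   22.6  -20.4  -67.4] [-142.7  -78.2  -15.2   49.2  113.6]
side [593.2 122.  149.7] [591.9 123.2 164.2]
[-111.6 -158.8  160.5  113.7   70.7   22.5] [-142.9  -78.4  -14.4   49.2  112.7]
```

```bash
cat >> h.py <<'E'
def Rz(yaw_deg):
    "tool pointing down, jaw axis x at yaw"
    a=np.radians(yaw_deg); x=np.array([np.cos(a),np.sin(a),0]); z=np.array([0,0,-1.]); return np.c_[x,np.cross(z,x),z]
C=np.array([595.,122.5])
E
python3 - <<'E'
from h import *
for yaw in (46.5,-133.5):
    for z in (89,230):
        q=ik([*C,z],Rz(yaw)); print(yaw,z,None if q is None else np.round(q,2))
for yaw in (46.5-151.2,226.5-151.2,226.5,-10,80):
    q=ik([*C,89],Rz(yaw)); print(yaw,None if q is None else np.round(q,2))
q=ik([490,150,43],Rz(165)); print(q); q=ik([490,150,43],Rz(-15)); print(q)
E
```

```text
46.5 89 [ 0.25  0.55 -0.73  1.83  0.44  0.94  0.13]
46.5 230 [ 0.28  0.39 -0.75  1.7   0.28  1.17  0.26]
-133.5 89 [-0.91  0.58  0.83  1.9  -0.54  0.9  -2.15]
-133.5 230 [-1.06  0.45  1.02  1.78 -0.42  1.15 -2.24]
-104.69999999999999 [ 0.07  0.49 -0.49  1.84  0.29  0.89 -2.38]
75.30000000000001 [ 0.28  0.56 -0.78  1.83  0.47  0.95  0.61]
226.5 [-0.91  0.58  0.83  1.9  -0.54  0.9  -2.15]
-10 [ 0.24  0.54 -0.72  1.83  0.44  0.94 -0.85]
80 [ 0.28  0.56 -0.78  1.83  0.48  0.95  0.69]
[ 0.39480984  0.5960824  -1.0273116   2.0560984   0.67806618  0.87262103
  1.856677  ]
[ 0.40918073  0.60782862 -1.04908954  2.05545308  0.69505719  0.88371089
 -1.29903068]
```

```bash
python3 - <<'E'
from h import *
move_pose([*C,235],Rz(46.5))
s=get_state(); print(s["t"],s["position"],np.round(s["joint_positions"],2))
import pickle
w=camera("wrist"); save("c_w.png",w["img"]); pickle.dump(w,open("w.pkl","wb"))
v=w["img"].copy()
a=np.radians(46.5)
for k in range(4):
    d=np.array([np.cos(a+k*np.pi/2),np.sin(a+k*np.pi/2)]);n=np.array([-d[1],d[0]])
    pts=[[*(C+d*r+n*t),41] for r,t in((62,-63),(138,-63),(138,63),(62,63))]
    cv2.polylines(v,[proj(w,pts).astype(int)],True,(255,0,0) if k!=3 else (0,255,0),1)
d=np.array([np.cos(a-np.pi/2),np.sin(a-np.pi/2)]);n=np.array([-d[1],d[0]])
cv2.polylines(v,[proj(w,[[*(C+d*r+n*t),126] for r,t in((32,-10),(32,10),(-32,10),(-32,-10))]).astype(int)],True,(0,255,255),1)
g=np.radians(165.3)
for o in (-51.4,51.4): cv2.line(v,*[tuple(int(i) for i in proj(w,[*(C+r*np.array([np.cos(g+np.radians(o)),np.sin(g+np.radians(o))])),86])[0]) for r in(60,165)],(255,0,255),1)
save("c_wo.png",v)
E
```

```text
3.75 [595.21540154 121.58877675 234.8522473 ] [ 0.28  0.38 -0.75  1.69  0.28  1.18  0.26]
```

View pics/c_wo.png

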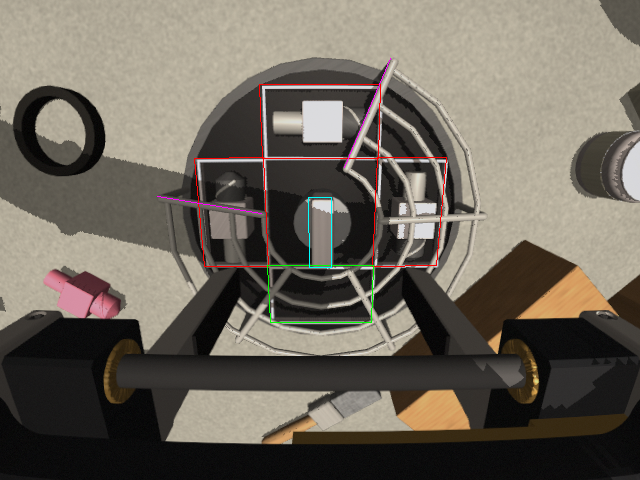

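Model overlay matches the picture (empty pocket at (320,295) px, bar at (320,232), opening between the magenta arms). I'll grip the bar and turn it.

```bash
python3 - <<'E'
from h import *
command_gripper(50,60)
print(line_to([*C,90],Rz(46.5),max_speed=120,max_force=15))
s=get_state(); print(s["t"],s["position"],s["ft_force"].round(1))
command_gripper(10,60)
s=get_state(); print(s["t"],s["gripper_width"],s["ft_force"].round(1),s["moment"].round(2),np.round(s["joint_positions"],3))
q=np.array(s["joint_positions"]); q7=q[6]
for k in (1,2,3):
    q[6]=q7-k*np.radians(151.2)/3; move_j(q)
    s=get_state(); print(s["t"],s["position"].round(1),s["ft_force"].round(1),s["moment"].round(2),s["gripper_width"])
    if np.abs(s["ft_force"]).max()>50: break
import pickle
p=camera("scene"); save("d_sc.png",p["img"][220:460,180:460]); pickle.dump(p,open("d.pkl","wb"))
E
```

```text
False
5.9833 [595.44170665 122.65457845  90.7301511 ] [-0.1 -0.1 -0.5]
6.5583 19.539595052466225 [ 5.8  3.5 -2.7] [ 0.49 -0.87 -0.13] [ 0.215  0.531 -0.687  1.828  0.412  0.929  0.155]
7.4417 [597.5 123.8  90.2] [ 16.1   6.1 -13.3] [ 0.83 -2.78 -0.08] 19.581807440017123
8.325 [599.2 122.7  90.3] [ 27.    2.4 -20.7] [ 0.21 -5.24 -0.09] 19.559041761915136
9.2083 [599.3 120.9  90.2] [ 26.3  -6.1 -18.5] [-1.76 -5.21 -0.11] 19.81182087817052
```

View pics/d_sc.png

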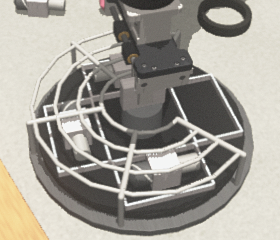

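```bash
python3 - <<'E'
from h import *
import pickle
command_gripper(50)
s=get_state(); p=s["position"]; R=s["eef_rot"]
line_to([p[0],p[1],240],max_speed=200)
s=get_state(); print(s["t"],s["position"].round(1),s["ft_force"].round(1))
w=camera("wrist"); save("e_w.png",w["img"]); pickle.dump(w,open("e.pkl","wb"))
v=w["img"].copy()
a=np.radians(165.3)
for k in range(4):
    d=np.array([np.cos(a+k*np.pi/2),np.sin(a+k*np.pi/2)]);n=np.array([-d[1],d[0]])
    pts=[[*(C+d*r+n*t),41] for r,t in((62,-63),(138,-63),(138,63),(62,63))]
    cv2.polylines(v,[proj(w,pts).astype(int)],True,(255,0,0) if k else (0,255,0),1)
for o in (-51.4,51.4): cv2.line(v,*[tuple(int(i) for i in proj(w,[*(C+r*np.array([np.cos(a+np.radians(o)),np.sin(a+np.radians(o))])),86])[0]) for r in(60,165)],(255,0,255),1)
save("e_wo.png",v)
E
```

```text
10.8167 [595.1 122.8 238.8] [-0.3 -0.1 -0.5]
```

View pics/e_wo.png

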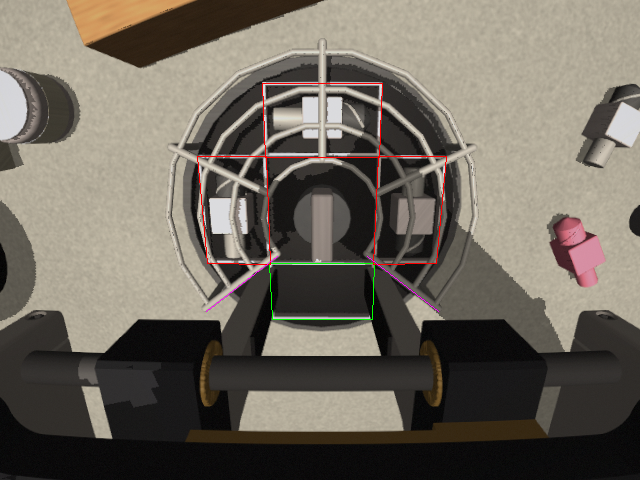

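The empty pocket (green, px (322,292)) sits squarely in the opening. For the bit, the candidates in the scene picture are:
- aluminium with dark cutter at (220,223)
- pink look-alikes at (175,192), (310,162) and (300,214)
- the bits fixed on the disc

I choose (220,223). Next is a close look from above.

```bash
python3 - <<'E'
from h import *
import pickle
P=pickle.load(open("P.pkl","rb"))
print(onz(P["scene"],[[203,223],[240,225]],20),onz(P["side"],[[261,221],[285,236]],20))
command_gripper(90)
q=ik([605,-195,235],Rz(75)); q2=ik([605,-195,235],Rz(-105)); print(q,q2)
e=[onz(P["scene"],[[203,223],[240,225]],20),onz(P["side"],[[261,221],[285,236]],20)]
d=(e[0][1]-e[0][0])+(e[1][1]-e[1][0]); yaw=np.degrees(np.arctan2(d[1],d[0]))+90; print("shank dir+90",yaw)
c=[605,-241,230]
best=None
for y in (yaw,yaw-180,yaw+180):
    q=ik(c,Rz(y))
    if q is not None: print(y,np.round(q,2)); best=y if best is None or abs(q[6])<abs(ik(c,Rz(best))[6]) else best
move_pose(c,Rz(best))
w=camera("wrist"); save("f_w.png",w["img"]); pickle.dump((w,best),open("f.pkl","wb"))
for r in trace(w,"bit_center"): print(r["score"],np.array(r["rect"])*[640,480,640,480])
print(get_state()["t"])
E
```

```text
[[ 633.63320938 -256.67391565   20.        ]
 [ 573.6603256  -215.47562961   20.        ]] [[ 632.61187974 -254.73385381   20.        ]
 [ 571.03990965 -212.99369584   20.        ]]
[ 1.03482997  0.61350234 -1.21077242  1.61452324  0.58814325  1.33010219
  1.04684236] [ 0.71478044  0.41281159 -0.66959418  1.63193948  0.27133542  1.19184778
 -1.84774312]
shank dir+90 235.6915832013927
235.6915832013927 [ 0.72  0.43 -0.6   1.6   0.26  1.19 -2.1 ]
55.69158320139269 [ 1.07  0.64 -1.19  1.58  0.61  1.34  0.78]
415.6915832013927 [ 1.07  0.64 -1.19  1.58  0.61  1.34  0.78]
0.89 [305.408 167.424 337.984 255.888]
0.76 [ 64.576  43.296 157.504  92.016]
0.66 [233.6   279.12  285.504 320.304]
0.64 [248.896  35.28  326.976 111.216]
14.5083
```

View pics/f_w.png

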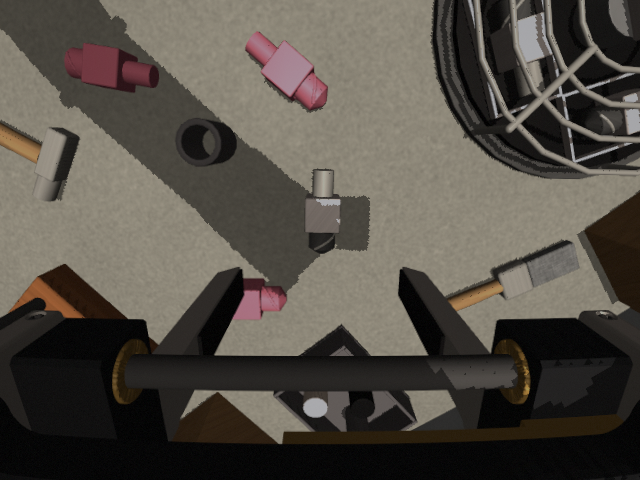

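```bash
python3 - <<'E'
from h import *
import pickle
w,b=pickle.load(open("f.pkl","rb"))
save("f_c.png",cv2.resize(w["img"][155:265,270:380],None,fx=5,fy=5,interpolation=2))
E
```

```text
(no output)
```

View pics/f_c.png

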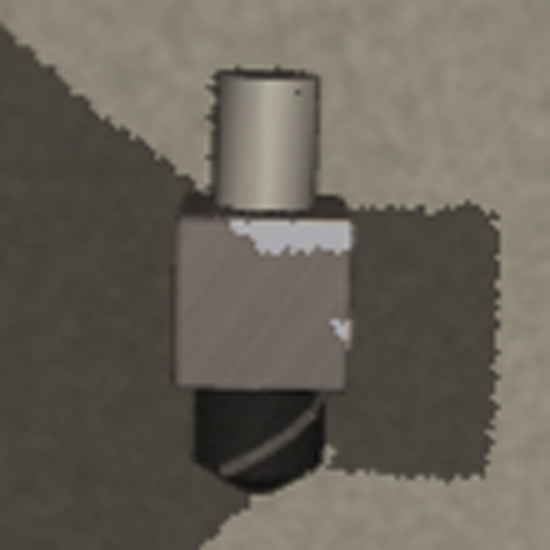

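The close crop shows the aluminium collar (top face px (306–340, 198–232)) with the bright shank at the top and the dark cutter at the bottom, so this is the right part.

```bash
python3 - <<'E'
from h import *
import pickle
w,b=pickle.load(open("f.pkl","rb"))
c=onz(w,np.array([(178,216),(352,216),(345,388),(177,387)])/5+[270,155],40)
print(c.round(1), c.mean(0)); 
for i in range(4):
    d=c[(i+1)%4]-c[i]; print(np.hypot(*d[:2]),np.degrees(np.arctan2(d[1],d[0])))
a=onz(w,np.array([(268,85),(260,470)])/5+[270,155],20); d=a[1]-a[0]; print("axis",np.degrees(np.arctan2(d[1],d[0])),"yaw",b)
g=np.radians(165.3); u=np.array([np.cos(g),np.sin(g)])
print("gate",C+100*u)
for y in (165.3,-14.7):
    for z in (44,150): print(y,z,ik([*(C+100*u),z],Rz(y)))
E
```

```text
[[ 580.3 -242.7   40. ]
 [ 602.1 -210.8   40. ]
 [ 634.1 -233.9   40. ]
 [ 612.3 -265.4   40. ]] [ 607.21354851 -238.20715539   40.        ]
38.632078712821965 55.69219238034505
39.522444635939316 -35.76548974310089
38.31808838877189 -124.66249639704954
39.27852135138376 144.68465449929388
axis -35.39622511279672 yaw 415.6915832013927
gate [498.27322472 147.87579446]
165.3 44 [ 0.49395388  0.70073688 -1.18149535  2.03559161  0.80500977  0.97474446
  1.77230978]
165.3 150 [ 0.52913783  0.47456636 -1.17279068  1.95805794  0.50793254  1.04730056
  2.0135167 ]
-14.7 44 [ 0.29238355  0.53494791 -0.87304391  2.04481651  0.56522231  0.81739421
 -1.17182358]
-14.7 150 [ 0.43024125  0.4034218  -1.02177577  1.96209781  0.40924589  1.00017824
 -1.04029546]
```

```bash
python3 - <<'E'
from h import *
B=[607.2,-238.2]
line_to([*B,120],Rz(55.0),max_speed=200)
print(line_to([*B,13],Rz(55.0),max_speed=100,max_force=12))
s=get_state(); print(s["t"],s["position"].round(1),s["ft_force"].round(1))
command_gripper(30,40)
s=get_state(); print(s["t"],s["gripper_width"],s["position"].round(1),s["ft_force"].round(1))
line_to([*B,200],max_speed=150)
s=get_state(); print(s["t"],s["gripper_width"],s["position"].round(1),s["ft_force"].round(1))
g=np.radians(165.3); G=C+100*np.array([np.cos(g),np.sin(g)])
move_pose([*G,170],Rz(-14.7))
s=get_state(); print(s["t"],s["gripper_width"],s["position"].round(1),s["ft_force"].round(1))
for n in ("scene","side"):
    p=camera(n); save(f"g_{n}.png",p["img"])
E
```

```text
False
16.425 [ 607.6 -238.3   13.7] [-0.5 -0.1  1. ]
17.25 39.65897131696564 [ 607.1 -238.5   13. ] [-1.3 -0.9  1.9]
18.65 39.85362439457646 [ 606.7 -238.2  199. ] [ 0.1 -0.2 -5.7]
20.2583 39.47819590994069 [498.6 147.3 169.9] [ 0.5 -0.2 -4.6]
```

View pics/g_side.png

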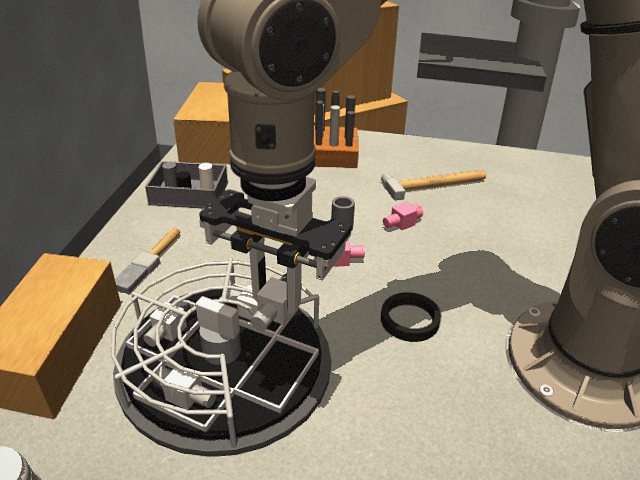

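View pics/g_scene.png

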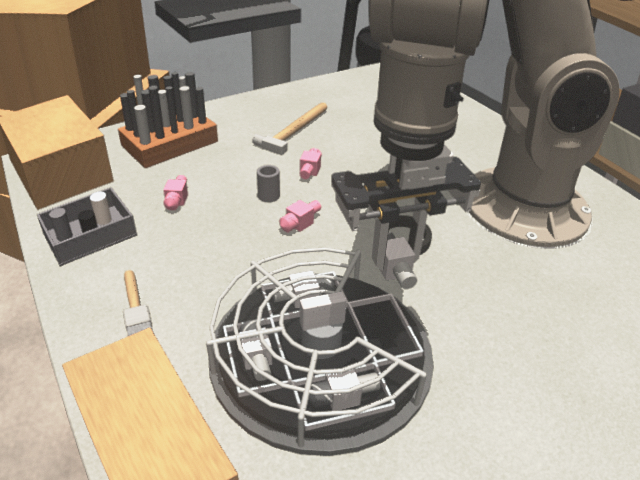

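```bash
python3 - <<'E'
from h import *
g=np.radians(165.3); G=C+100*np.array([np.cos(g),np.sin(g)])
R=Rz(-14.7)
line_to([*G,70],R,max_speed=100)
s=get_state(); print(s["t"],s["gripper_width"],s["position"].round(1),s["ft_force"].round(1))
print(line_to([*G,42],R,max_speed=25,max_force=8))
s=get_state(); print(s["t"],s["gripper_width"],s["position"].round(1),s["ft_force"].round(1))
wait(0.2)
for n in ("scene","side"):
    p=camera(n); im=p["img"][200:460,180:480] if n=="scene" else p["img"][220:460,90:370]; save(f"i_{n}.png",cv2.resize(im,None,fx=2,fy=2))
E
```

```text
21.5083 40.016795519487324 [498.7 148.1  70.6] [-0.1 -0.5 -5.2]
True
22.525 39.66808050803954 [498.2 148.1  42.9] [-0.6 -0.6  8.2]
```

View pics/i_side.png

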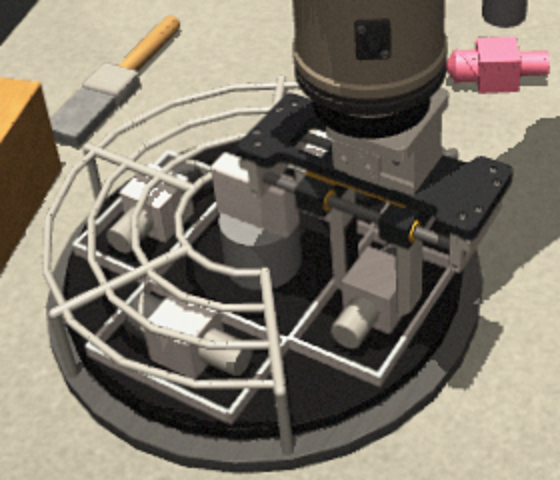

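View pics/i_scene.png

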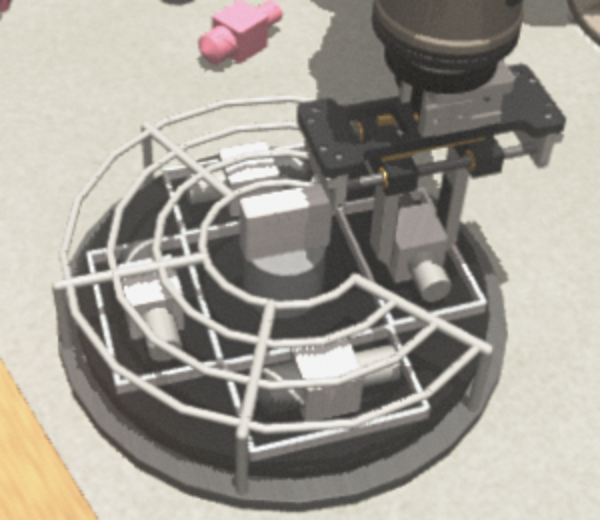

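The bit sits on the pocket floor, centred between the walls (side crop (368,285)), with contact felt at TCP 42.9, where I expected it. Next I release and retreat.

```bash
python3 - <<'E'
from h import *
import pickle
command_gripper(48)
s=get_state(); print(s["t"],s["gripper_width"],s["position"].round(1),s["ft_force"].round(1))
p=s["position"]; line_to([p[0],p[1],120],max_speed=80); line_to([p[0],p[1],240],max_speed=200)
s=get_state(); print(s["t"],s["position"].round(1),s["ft_force"].round(1))
w=camera("wrist"); a=np.radians(165.3); v=w["img"].copy()
for k in range(4):
    d=np.array([np.cos(a+k*np.pi/2),np.sin(a+k*np.pi/2)]);n=np.array([-d[1],d[0]])
    cv2.polylines(v,[proj(w,[[*(C+d*r+n*t),41] for r,t in((62,-63),(138,-63),(138,63),(62,63))]).astype(int)],True,(255,0,0) if k else (0,255,0),1)
    if not k: cv2.polylines(v,[proj(w,[[*(C+d*r+n*t),70] for r,t in((80,-20),(120,-20),(120,20),(80,20))]).astype(int)],True,(255,255,0),1)
save("j_wo.png",v)
for n in ("scene","side"):
    p=camera(n); im=p["img"][200:460,180:480] if n=="scene" else p["img"][220:460,90:370]; save(f"j_{n}.png",cv2.resize(im,None,fx=2,fy=2))
    for r in trace(p,"sleeve")[:1]: print(n,r["score"],(np.array(r["rect"])*[640,480,640,480]).round())
print(get_state()["t"])
E
```

```text
23.2 47.944282818581684 [497.4 147.5  42.1] [-0.9  0.6  0.3]
25.075 [497. 147. 239.] [ 0.2 -0.3 -0.4]
scene 0.95 [259. 169. 284. 201.]
side 0.75 [334. 201. 354. 236.]
25.325
```

View pics/j_wo.png

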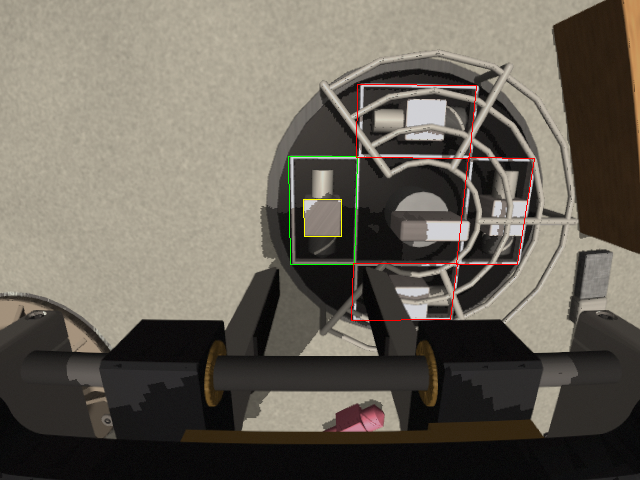

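View pics/j_side.png

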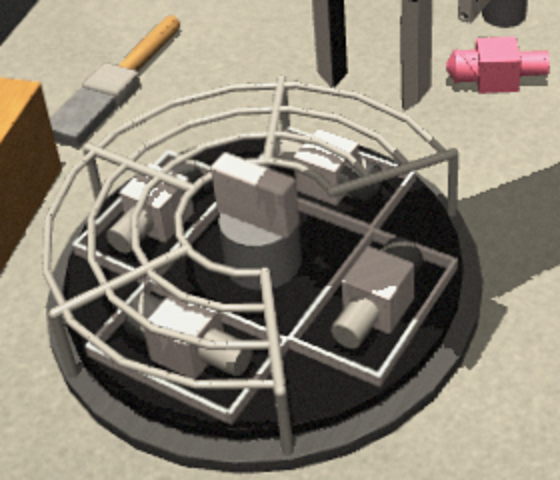

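The bit lies flat and centred: its collar matches the yellow target at px (322,218). The pocket is still in the opening and the arm is clear.

```bash
python3 -c "
from cell import *
wait(0.3); print(sign_off())"
```

```text
the job is handed in; nothing more can be done
None
```

The job is done and handed in; the robot's clock read about 26 s of the 72 s allowed, and the hand-in reported no verdict.

- **Carousel:** I gripped the bar and turned the disc about 151° clockwise. The wrist picture afterwards showed the empty pocket within 1–2 mm of the opening's middle, and it stayed there after the placing.
- **Bit:** I picked up the aluminium bit by its collar, not the pink look-alikes, and lowered it until I felt the pocket floor. The arm stopped at TCP height 42.9 mm, against 43 mm expected. I then let go and backed off.
- **Last pictures:** the bit lies flat, with its collar within about 1–2 mm of the pocket's centre. The sleeve shows no visible movement; its outline differs by a few pixels from the start, about the detector's noise. The arm stands clear, with tool force close to zero.
- **Forces:** while the bar was being turned, the tool force rose to about 34 N and the TCP shifted about 4 mm. That came from a small misalignment and was gone once I released the bar. No check failed.

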